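Unscrew the bead jar in its bench holder

ROBOT

A 7-joint arm with a two-finger parallel gripper is mounted at the origin on the work surface. World frame = base frame: x ahead of the robot, y to its left, z up, the work surface at z = 0. Lengths are in m, angles in rad, forces in N, time in s.
With the tool pointing down it reaches from about 0.425 to 0.95 m from the base axis. Payload 4.7 kg.
Tool frame: the origin (TCP) lies at the very end of the fingers, on their centre line; the grasp point (between the pads) lies 19 mm behind it (grip_depth is the distance from the TCP to the grasp point, in m); z points along the fingers, x is the direction in which the jaws open and shut, and the axes are right-handed (so a half turn about z gives the same grasp; the last joint's range is limited). The gripper opens to 87 mm and grips with 3 to 60 N. Pads are 19 mm wide; open, the fingers measure 117 mm over their backs; the gripper's body (75 mm by 190 mm) begins 51 mm behind the grasp point.
Start: joints at [-1.203, 0.469, -0.049, 1.532, 0.024, 1.141, -0.082], TCP at [0.261, 0.623, 0.223] pointing down, gripper open.
Joint ranges: [-2.59, 2.59], [-0.33, 1.99], [-1.39, 1.29], [0.1, 2.45], [-1.04, 4.18], [0.21, 1.99], [-2.66, 2.66]. Speed limits (rad/s): [2.57, 2.57, 3.14, 3.14, 3.14, 3.14, 3.14].

INTERFACE

Orientations are given as [roll, pitch, yaw] about the fixed x, y, z axes, in that order (R = Rz(yaw) Ry(pitch) Rx(roll)).
In Python, from bench import * gives the robot as it stands. The module is installed in compiled form; this text tells all that it offers.
- The arm moves only by the tool arm_command, never from a script. Its arguments are lists of equal length, an entry for each row: "dp": the shift along the tool's x, y, z in mm, a list of three; "roll": the turn about the tool's z in rad; "grip": the opening, from 0 (shut) to 1 (fully open). In form: {"dp": [[tx, ty, tz], ...], "roll": [roll, ...], "grip": [grip, ...]}. A call has 1 to 20 rows; each row shifts and turns the commanded pose from where the row before left it, along the tool's axes as they then stand; what a row does not reach is not made up. A row lasts 1/12 s, in which the tool goes at most 41.7 mm and 7.16 degrees, less where a joint would pass 70% of its speed; a pose out of reach is approached as far as the arm can. A call with a gripper value outside its range is refused whole. The fingers move at their own pace and stop on an object; the grip force is fixed at half the most. Time passes only in rows, so rows that do not move let the fingers close. It gives the time, the measured TCP pose, the force and the opening at its end, in the units of the state.
- state(): the state, without advancing time (a new reading comes with each control period).
- grab_frame(name): name is "scene" or "top"; returns the picture (480x640x3 uint8, red, green, blue); there is no depth.
- camera_model(name): a dict with "vfov" (degrees; the focal length in pixels is half the picture's height over the tangent of half this angle, whatever the lens; pixels are square), "cx", "cy" (the principal point, pixels), "position" and "rotation" of the camera in the world. Camera axes: x right, y down, z forward; pixel columns grow to the right and rows downward; lengths in m; the calibration is good to about 2 mm. A picture is of the moment at which its call begins. camera_model takes no time and is no camera call.
- close_job(): hands the job in, once; it reports no verdict.
The state is a dict: "clock": time; "q": joint angles; "dq": joint speeds; "joint_torque": joint torques, N m; "position": TCP position; "tool_rot": TCP orientation; "ft_force": force on the tool from outside, world axes, zero at the start; "torque": the same for the moment, N m; "opening": finger opening in m.
Only numpy, scipy, OpenCV 4.12 (cv2) and the standard library are available. Lean on these libraries where they do the work, as an engineer would, in place of code of your own. Each camera call takes 0.05 s, during which the arm holds its last target. There are 200 camera calls.

TASK

Set the square bead jar, its lid still tight, gently down into the pocket of the wooden holder block so that it sits fully home and upright and cannot spin. Then unscrew the teal lid (anticlockwise from above), stop turning once the threads let go, and lift it straight off without pulling the jar up. Finish still gripping the lid, held still and level about two centimetres clear above the jar's mouth; leave everything else on the table where it is.

Things in the scene. Friction and masses are not known exactly. Their poses are not given: they have to be found in the camera images.
- jar_center (a point): Square clear-glass jar of coloured beads, 200 to 400 g, loose on the table with its lid on: 60 x 60 mm body with rounded upright corners, 62 mm high, shoulder up to 72 mm, round neck 47 mm in diameter, rim 98 mm above the underside. This point is on the jar's axis, 49 mm above its underside; x and y run along the flat sides, z up.
- jar_rim (a point): Centre of the jar's mouth, level with its rim, 98 mm above the underside. Three thread ribs below it hold the lid. Turned anticlockwise from above, the tight lid rises 2 mm over the first 45 degrees, the threads let go at about 50 degrees of turn relative to the jar, and from there to about 100 degrees it lifts off freely; then its lugs meet the next thread stops.
- lid_center (a point): Centre (half-way up) of the ribbed teal hard silicone screw lid, 62 mm diameter, 23 mm high, z up. Tight, it spans 81 to 104 mm above the jar's underside, its x along the jar's x. Turning it takes 0.5 to 0.9 N m, so a firm grip of 30 N or more; clockwise it meets a stop at once. Its skirt clears the rim 17 mm above the tight position. It cannot be pulled off unturned.
- holder_in (a point): Centre of the pocket floor of the jar holder, a beech block 116 x 116 x 36 mm screwed to the table. Rubber-lined square pocket, 65 mm wide, floor 8 mm above the table, 28 mm deep, its top 8 mm flared to 77 mm. x and y run along its sides, z up. The jar fits any of four quarter turns and keeps a few degrees of rotational play in it.
- tray: Shallow white melamine sorting tray 150 x 240 x 20 mm with three compartments and some beads; origin at the centre of its underside. Bystander.
- tweezers: Stainless steel tweezers, 128 mm long, lying on the table along their x, 8 mm high; origin near the middle of their underside. Bystander.
- scoop: Yellow plastic bead scoop, 126 mm long along its x, 16 mm high; origin at its middle on the table. Bystander.
- amber_jar: Round amber glass jar with a black cap, 56 mm diameter, 85 mm high; origin at the centre of its underside. Bystander, not the jar to open.
- spool: Spool of copper wire with white flanges, 52 mm diameter, 38 mm high, standing; origin at the centre of its underside. Bystander.
- pliers: Small pliers with red handles, lying flat, 136 mm long along their x, 12 mm high; origin under the pivot. Bystander.
Not all that is in view belongs to the job. What is shaped like the part that bears lid_center but black or yellow is not meant.

How it is judged:
By the outcome, as a careful person would: the job done as asked, in the order asked, and still so for the second after the job is handed in, while the arm keeps its last pose, push and grip.
It also fails if it takes over 43 s, if anything falls off the work surface, if the arm or the gripper's body presses on something with over 40 N, if the wrist force passes 120 N, or if a joint passes its speed limit or range.

## Working session

There is one attempt and no reset: what is moved stays moved. The work goes in short steps, Python scripts to look and compute and a tool call to move; the robot and the scene stay as the last step left them, time stands still between calls to the robot, and variables do not carry over. Pictures are saved under pics/ and viewed, about 8 in all and at most 12, crops included, and the job is handed in when it is done.

Besides the shell and the picture viewer there is one more tool, called after "Request:" by a JSON object that holds its "name" and its "arguments", one argument or row to a line. arm_command: Moves the arm, as the interface text tells. Its arguments: {"type":"object","properties":{"dp":{"type":"array","items":{"type":"array","items":{"type":"number"}}},"roll":{"type":"array","items":{"type":"number"}},"grip":{"type":"array","items":{"type":"number"}}},"required":["dp","roll","grip"]}

```bash
mkdir -p pics
python3 - <<'E'
from bench import *
import cv2
print(state())
for n in("scene","top"):
    print(n,camera_model(n)); cv2.imwrite(f"pics/{n}0.png",grab_frame(n)[:,:,::-1])
E
```

```text
{'clock': 0.0, 'q': array([-1.2029339 ,  0.46945459, -0.0486154 ,  1.53370484,  0.02413422,
        1.14098539, -0.0822973 ]), 'dq': array([-7.35078546e-04, -3.29574985e-04,  4.72815306e-04,  4.98490336e-04,
        8.22943904e-06,  5.73677736e-04,  6.13990046e-04]), 'joint_torque': array([ 1.13331359e-04, -5.07982707e+01, -8.07971950e-02, -2.36154556e+01,
       -6.13970356e-02,  3.80862749e-02,  1.95117377e-04]), 'position': array([0.26059821, 0.62201212, 0.22148602]), 'tool_rot': array([3.14149878e+00, 1.96290351e-03, 1.17410092e+00]), 'ft_force': array([ 0.52817623, -0.87724458, -0.09086307]), 'torque': array([-0.04389327, -0.02209516, -0.02895963]), 'opening': 0.08692890328593812}
scene {'vfov': 57.2161009268638, 'cx': 324.9296838952166, 'cy': 229.64664219291024, 'position': array([ 1.08339267, -0.08407858,  0.74301651]), 'rotation': array([-2.44178257e+00,  7.19926351e-04,  1.39848646e+00])}
top {'vfov': 47.03298372327159, 'cx': 314.42602261500895, 'cy': 239.89522440043933, 'position': array([ 0.45289943, -0.01761399,  1.36477413]), 'rotation': array([-3.05945704e+00, -2.56769654e-03, -1.58499315e+00])}
```

View pics/scene0.png

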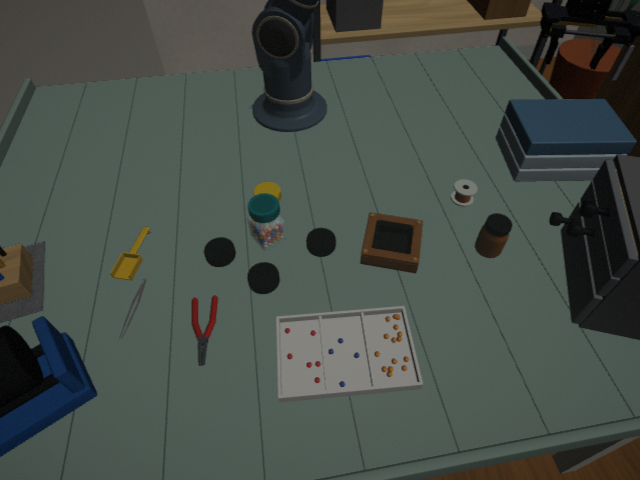

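View pics/top0.png

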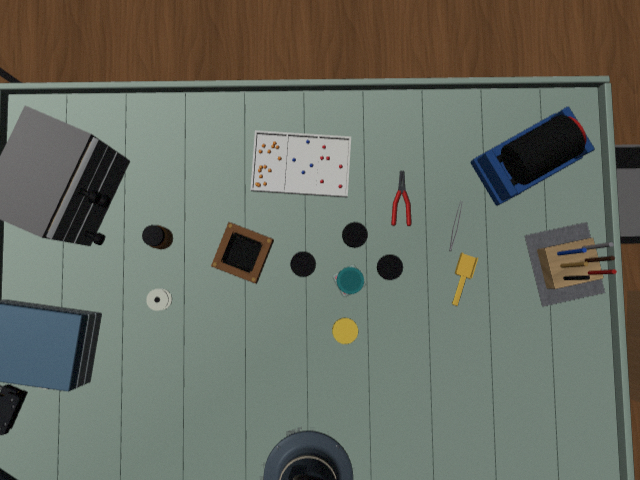

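The pictures show the teal-lidded jar at top (350,280) and scene (264,208), and the holder at top (242,252) and scene (392,242). Black and yellow decoy lids lie around the jar. Next I measure the jar and holder.

```bash
cat > h.py <<'E'
from bench import *
import numpy as np, cv2
from scipy.spatial.transform import Rotation as R
def ray(n,uv):
    m=camera_model(n); f=240/np.tan(np.radians(m["vfov"]/2))
    uv=np.atleast_2d(uv).astype(float)
    d=np.c_[(uv[:,0]-m["cx"])/f,(uv[:,1]-m["cy"])/f,np.ones(len(uv))]
    return m["position"],d@R.from_euler("xyz",m["rotation"]).as_matrix().T
def plane(n,uv,z):
    p,d=ray(n,uv); return p+d*((z-p[2])/d[:,2])[:,None]
def proj(n,X):
    m=camera_model(n); f=240/np.tan(np.radians(m["vfov"]/2))
    c=(np.atleast_2d(X)-m["position"])@R.from_euler("xyz",m["rotation"]).as_matrix()
    return c[:,:2]/c[:,2:]*f+[m["cx"],m["cy"]]
def blob(im,lo,hi,box):
    h=cv2.cvtColor(im,cv2.COLOR_RGB2HSV); k=cv2.inRange(h,np.array(lo),np.array(hi))
    x0,y0,x1,y1=box; z=np.zeros_like(k); z[y0:y1,x0:x1]=k[y0:y1,x0:x1]
    z=cv2.morphologyEx(z,cv2.MORPH_CLOSE,np.ones((5,5)))
    c=cv2.findContours(z,cv2.RETR_EXTERNAL,cv2.CHAIN_APPROX_NONE)[0]
    return max(c,key=cv2.contourArea)
E
python3 - <<'E'
from h import *
t=cv2.imread("pics/top0.png")[:,:,::-1].copy(); s=cv2.imread("pics/scene0.png")[:,:,::-1].copy()
hs=cv2.cvtColor(t,cv2.COLOR_RGB2HSV); print(hs[280,350],hs[278,340],hs[232,262],hs[200,400],cv2.cvtColor(s,cv2.COLOR_RGB2HSV)[[203,250],[264,372]])
for n,im,bl,bb in(("top",t,(325,260,375,300),(205,215,280,290)),("scene",s,(245,190,285,225),(355,205,430,275))):
    c=blob(im,(80,110,30),(100,255,255),bl); e=cv2.fitEllipse(c); print(n,"lid",e,cv2.contourArea(c),plane(n,e[0],.104 if n=="top" else .0925))
    w=plane(n,c[:,0],.104)[:,:2].astype(np.float32); print(" circle",cv2.minEnclosingCircle(w))
    c=blob(im,(3,70,30),(22,255,255),bb); w=plane(n,c[:,0],.036)[:,:2].astype(np.float32)
    r=cv2.minAreaRect(w); print(n,"hold",r)
# close crops
a=cv2.resize(t[215:300,205:400],None,fx=4,fy=4,interpolation=cv2.INTER_CUBIC); cv2.imwrite("pics/crop1.png",a[:,:,::-1])
a=cv2.resize(s[170:280,200:430],None,fx=3.4,fy=3.4,interpolation=cv2.INTER_CUBIC); cv2.imwrite("pics/crop2.png",a[:,:,::-1])
E
```

```text
[ 92 167  87] [ 92 173  87] [ 71  26 135] [ 72  29 133] [[ 90 174  60]
 [ 14 149  77]]
top lid ((349.90045166015625, 280.08892822265625), (25.692649841308594, 26.35138511657715), 97.00287628173828) 529.5 [[ 0.46354136 -0.10190711  0.104     ]]
 circle ((0.4636726379394531, -0.10197116434574127), 0.030957307666540146)
top hold ((0.5350558757781982, 0.1525493860244751), (0.11631853133440018, 0.11471313238143921), 68.1517333984375)
scene lid ((263.4740905761719, 207.8261260986328), (28.483768463134766, 30.722665786743164), 93.36658477783203) 683.5 [[ 0.46570248 -0.10287185  0.0925    ]]
 circle ((0.4757985770702362, -0.10294865816831589), 0.039100442081689835)
scene hold ((0.5495994091033936, 0.148176372051239), (0.1141870990395546, 0.13996069133281708), 67.86808013916016)
```

View pics/crop1.png

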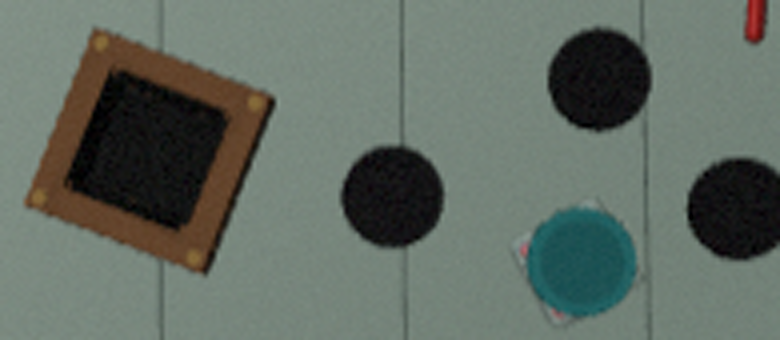

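View pics/crop2.png

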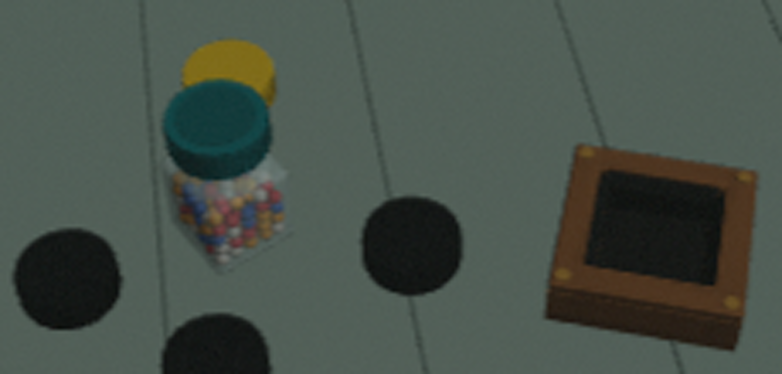

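The crops show the jar's visible shoulder corners in crop1 at (515,243), (555,325) and (597,200), which puts its sides about 45° from the holder's. Next I average several frames to refine the jar's yaw.

Run:
```python
from h import *
o=[]
for n,(u,v) in(("top",(350,279)),("scene",(268,220))):
    im=np.mean([grab_frame(n).astype(float) for _ in range(6)],0)
    np.save(f"pics/{n}.npy",im)
    c=im[v-34:v+34,u-24:u+24]; c=cv2.resize(c,None,fx=8,fy=8,interpolation=cv2.INTER_CUBIC)
    c=np.clip((c-40)*2.2,0,255).astype(np.uint8); o.append(c)
cv2.imwrite("pics/crop3.png",np.hstack(o)[:,:,::-1])
print(state()["clock"])
```

```text
0.7
```

View pics/crop3.png

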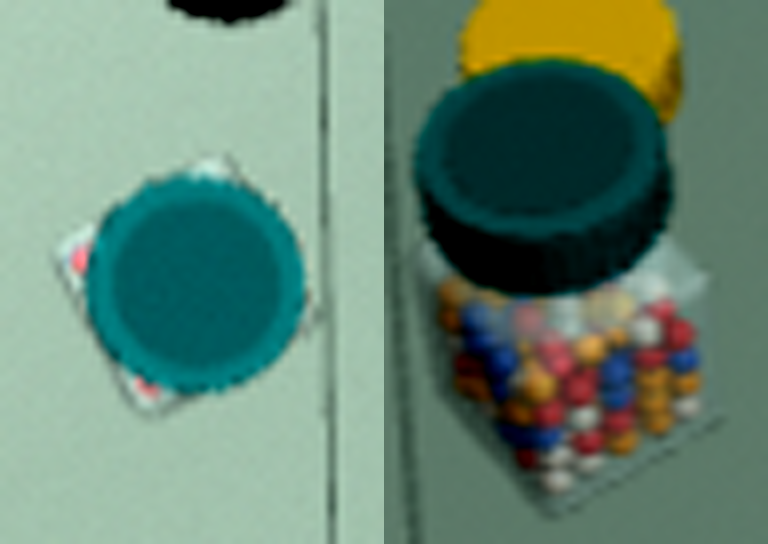

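The jar's bottom edges are now clear. In the crop's scene half they run (550,520)→(722,420) and (437,385)→(550,520). The left edge in the top half runs (55,258)→(130,405).

Run:
```python
from h import *
def ang(n,a,b,z):
    p=plane(n,[a,b],z); d=p[1]-p[0]; print(n,p[:,:2].round(4).tolist(),np.hypot(*d[:2]).round(4),np.degrees(np.arctan2(d[1],d[0]))%90)
S=lambda x,y:(244+(x-384)/8-.5+.06,186+y/8-.5+.06)
T=lambda x,y:(326+x/8-.5+.06,245+y/8-.5+.06)
ang("scene",S(550,520),S(722,420),0); ang("scene",S(437,385),S(550,520),0)
ang("top",T(55,258),T(130,405),.06); ang("top",T(57,240),T(215,155),.06); ang("top",T(150,415),T(318,325),.06)
# pocket / holder side angles + holder centre via screws from top & scene
C=lambda x,y:(205+x/4-.4,215+y/4-.4); D=lambda x,y:(200+x/3.4-.35,170+y/3.4-.35)
for n,P in(("top",[C(100,43),C(258,102),C(194,258),C(39,196)]),("scene",[D(587,152),D(745,177),D(732,302),D(563,274)])):
    w=plane(n,P,.036)[:,:2]; print(n,w.mean(0)); 
    for i in range(4): d=w[(i+1)%4]-w[i]; print(np.hypot(*d).round(4),(np.degrees(np.arctan2(d[1],d[0]))%90).round(2))
t=np.load("pics/top.npy").astype(np.uint8); s=np.load("pics/scene.npy").astype(np.uint8)
for n,im,bl in(("top",t,(325,260,375,300)),("scene",s,(245,190,285,225))):
    c=blob(im,(80,110,20),(100,255,255),bl)[:,0]; e=cv2.fitEllipse(c); print(n,e, plane(n,e[0],.104)[0,:2],plane(n,e[0],.0925)[0,:2])
```

```text
scene [[0.502, -0.114], [0.4759, -0.0652]] 0.0554 28.110407780170206
scene [[0.4502, -0.1406], [0.502, -0.114]] 0.0582 27.15946800158234
top [[0.4722, -0.0638], [0.4287, -0.0851]] 0.0484 26.14725639684977
top [[0.4775, -0.0644], [0.5019, -0.1116]] 0.0531 27.38840288765536
top [[0.4257, -0.0909], [0.4514, -0.141]] 0.0562 27.183538736363936
top [0.53545374 0.15363904]
0.1024 68.7
0.1013 67.29
0.1007 67.5
0.0992 68.2
scene [0.53682955 0.15343264]
0.0999 67.89
0.0993 67.96
0.0999 68.18
0.0999 67.97
top ((349.93194580078125, 280.12017822265625), (25.7724666595459, 26.309886932373047), 104.10494995117188) [ 0.46346927 -0.10197755] [ 0.46356569 -0.10274706]
scene ((263.4788513183594, 207.83554077148438), (28.512691497802734, 30.674598693847656), 90.7476577758789) [ 0.47664926 -0.10253244] [ 0.46573006 -0.10286454]
```

Request:
{"name": "arm_command", "arguments": {
  "dp": [
    [-23.6,27.1,0],
    [-23.6,27.1,0],
    [-23.6,27.1,0],
    [-23.6,27.1,0],
    [-23.6,27.1,0],
    [-23.6,27.1,0],
    [-23.6,27.1,0],
    [-23.6,27.1,0],
    [-23.6,27.1,0],
    [-23.6,27.1,0],
    [-32.2,17.8,0],
    [-32.2,17.8,0],
    [-32.2,17.8,0],
    [-32.2,17.8,0],
    [-32.2,17.8,0],
    [-32.2,17.8,0],
    [-32.2,17.8,0],
    [-32.2,17.8,0],
    [-32.2,17.8,0],
    [-32.2,17.8,0]
  ],
  "roll": [0,0,0,0,0,0,0,0,0,0,0,0,0,0,0,0,0,0,0,0],
  "grip": [1,1,1,1,1,1,1,1,1,1,1,1,1,1,1,1,1,1,1,1]
}}

```text
clock: 2.37
position: [0.4592, -0.0673, 0.223]
tool_rot: [3.141, -0.001, 1.174]
ft_force: [0.8, -0.2, 0.1]
opening: 0.0867
```

Request:
{"name": "arm_command", "arguments": {
  "dp": [
    [-32.2,17.8,0],
    [0,0,3],
    [0,0,3],
    [0,0,3],
    [0,0,3],
    [0,0,3],
    [0,0,3],
    [0,0,3],
    [0,0,3],
    [0,0,3],
    [0,0,3],
    [0,0,3],
    [0,0,3],
    [0,0,3],
    [0,0,0],
    [0,0,0]
  ],
  "roll": [0,0.12,0.12,0.12,0.12,0.12,0.12,0.12,0.12,0.12,0.12,0.12,0.12,0.12,0,0],
  "grip": [1,1,1,1,1,1,1,1,1,1,1,1,1,1,1,1]
}}

```text
clock: 3.7
position: [0.4633, -0.102, 0.1836]
tool_rot: [-3.142, 0.0, -0.383]
ft_force: [-0.6, -0.5, -0.3]
opening: 0.0869
```

```bash
cat > st.py <<'E'
from h import *
s=state(); p=s["position"]; y=s["tool_rot"][2]
def to(x,yy): 
    d=np.array([x,yy])-p[:2]; return (1000*(np.cos(y)*d[0]+np.sin(y)*d[1])).round(1),(1000*(np.sin(y)*d[0]-np.cos(y)*d[1])).round(1)
print("t",s["clock"],"p",p.round(4),"rot",np.degrees(s["tool_rot"]).round(2),"F",s["ft_force"].round(1),"T",s["torque"].round(2),"op",round(s["opening"],4),"q7",round(s["q"][6],3))
print("to jar",to(.4643,-.1023),"to holder",to(.5361,.1535))
E
python3 st.py
```

```text
t 3.7 p [ 0.4633 -0.102   0.1836] rot [-180.      0.    -21.93] F [-0.6 -0.5 -0.3] T [-0.09  0.08  0.05] op 0.0869 q7 -0.1
to jar (np.float64(1.0), np.float64(-0.1)) to holder (np.float64(-27.9), np.float64(-264.2))
```

Request:
{"name": "arm_command", "arguments": {
  "dp": [
    [1,0,20],
    [0,0,20],
    [0,0,20],
    [0,0,20],
    [0,0,15],
    [0,0,9],
    [0,0,4],
    [0,0,0]
  ],
  "roll": [0,0,0,0,0,0,0,0],
  "grip": [1,1,1,1,1,1,1,1]
}}

```text
clock: 4.37
position: [0.4641, -0.1026, 0.0752]
tool_rot: [3.141, 0.001, -0.385]
ft_force: [0.3, 0.1, 0.2]
opening: 0.0869
```

```bash
python3 st.py
python3 - <<'E'
from h import *
o=[]
for n,(u,v) in(("top",(350,279)),("scene",(268,210))):
    im=grab_frame(n); c=im[v-50:v+50,u-50:u+50]; o.append(cv2.resize(c,None,fx=4,fy=4,interpolation=cv2.INTER_CUBIC))
cv2.imwrite("pics/pre.png",np.clip(np.hstack(o)[:,:,::-1].astype(float)*1.6,0,255).astype(np.uint8))
E
```

```text
t 4.3667 p [ 0.4641 -0.1026  0.0752] rot [ 1.7999e+02  5.0000e-02 -2.2060e+01] F [0.3 0.1 0.2] T [-0.11  0.11 -0.02] op 0.0869 q7 0.046
to jar (np.float64(0.1), np.float64(-0.3)) to holder (np.float64(-29.4), np.float64(-264.4))
```

View pics/pre.png

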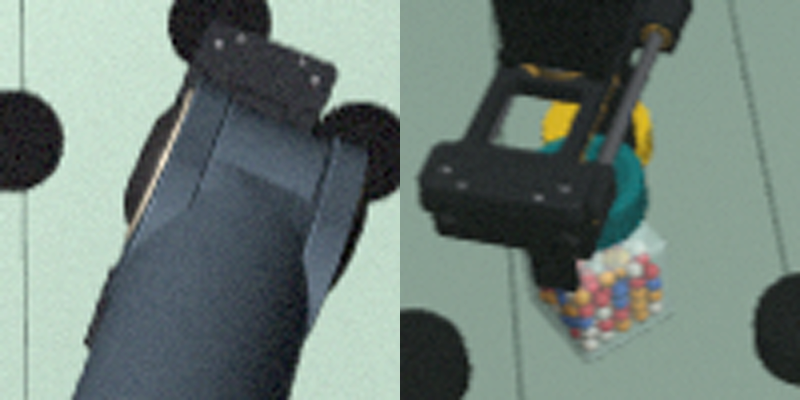

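The fingers straddle the lid: the front finger is at about (565,265) in the crop, and the jar is undisturbed. I'll close now.

Request:
{"name": "arm_command", "arguments": {
  "dp": [
    [0,0,0],
    [0,0,0],
    [0,0,0],
    [0,0,0],
    [0,0,0],
    [0,0,0],
    [0,0,0],
    [0,0,0],
    [0,0,0],
    [0,0,0]
  ],
  "roll": [0,0,0,0,0,0,0,0,0,0],
  "grip": [0,0,0,0,0,0,0,0,0,0]
}}

```text
clock: 5.3
position: [0.465, -0.1027, 0.0758]
tool_rot: [-3.141, -0.001, -0.386]
ft_force: [2.3, -1.3, 2.1]
opening: 0.0623
```

```bash
python3 st.py
```

```text
t 5.3 p [ 0.465  -0.1027  0.0758] rot [-1.7998e+02 -9.0000e-02 -2.2120e+01] F [ 2.3 -1.3  2.1] T [-0.21 -0.34  0.02] op 0.0623 q7 0.045
to jar (np.float64(-0.8), np.float64(-0.1)) to holder (np.float64(-30.6), np.float64(-264.2))
```

Request:
{"name": "arm_command", "arguments": {
  "dp": [
    [0,0,-5],
    [0,0,-10],
    [0,0,-10],
    [0,0,-10],
    [0,0,-10],
    [0,0,-10],
    [0,0,-10],
    [0,0,-10],
    [0,0,-5],
    [0,0,0],
    [0,0,0],
    [0,0,0]
  ],
  "roll": [0,0,-0.089,-0.089,-0.089,-0.089,-0.089,-0.089,-0.089,-0.089,0,0],
  "grip": [0,0,0,0,0,0,0,0,0,0,0,0]
}}

```text
clock: 6.3
position: [0.4632, -0.1025, 0.1555]
tool_rot: [-3.141, 0.001, 0.324]
ft_force: [-0.2, -0.7, -2.6]
opening: 0.0618
```

```bash
python3 st.py
```

```text
t 6.3 p [ 0.4632 -0.1025  0.1555] rot [-1.7995e+02  7.0000e-02  1.8540e+01] F [-0.2 -0.7 -2.6] T [-0.12  0.06 -0.02] op 0.0618 q7 0.585
to jar (np.float64(1.1), np.float64(0.2)) to holder (np.float64(150.5), np.float64(-219.5))
```

Request:
{"name": "arm_command", "arguments": {
  "dp": [
    [5,-7,0],
    [10,-15,0],
    [15,-22,0],
    [20,-29,0],
    [20,-29,0],
    [20,-29,0],
    [20,-29,0],
    [15,-22,0],
    [12,-18,0],
    [8,-12,0],
    [5,-7.4,0],
    [0,0,0],
    [0,0,0],
    [0,0,0]
  ],
  "roll": [0,0,0,0,0,0,0,0,0,0,0,0,0,0],
  "grip": [0,0,0,0,0,0,0,0,0,0,0,0,0,0]
}}

```text
clock: 7.47
position: [0.5357, 0.1513, 0.1554]
tool_rot: [3.141, 0.001, 0.323]
ft_force: [-1.0, -0.6, -2.8]
opening: 0.0615
```

```bash
python3 st.py
python3 - <<'E'
from h import *
o=[]
for n,(u,v) in(("top",(242,240)),("scene",(395,215))):
    im=np.mean([grab_frame(n).astype(float) for _ in range(3)],0); np.save(f"pics/{n}_b.npy",im)
    c=im[v-60:v+60,u-50:u+50]; o.append(cv2.resize(c,None,fx=4,fy=4,interpolation=cv2.INTER_CUBIC))
cv2.imwrite("pics/over.png",np.clip(np.hstack(o)[:,:,::-1].astype(float)*1.6,0,255).astype(np.uint8))
E
```

```text
t 7.4667 p [0.5357 0.1513 0.1554] rot [1.7995e+02 7.0000e-02 1.8530e+01] F [-1.  -0.6 -2.8] T [-0.07  0.    0.01] op 0.0615 q7 0.099
to jar (np.float64(-148.3), np.float64(217.8)) to holder (np.float64(1.1), np.float64(-1.9))
```

View pics/over.png

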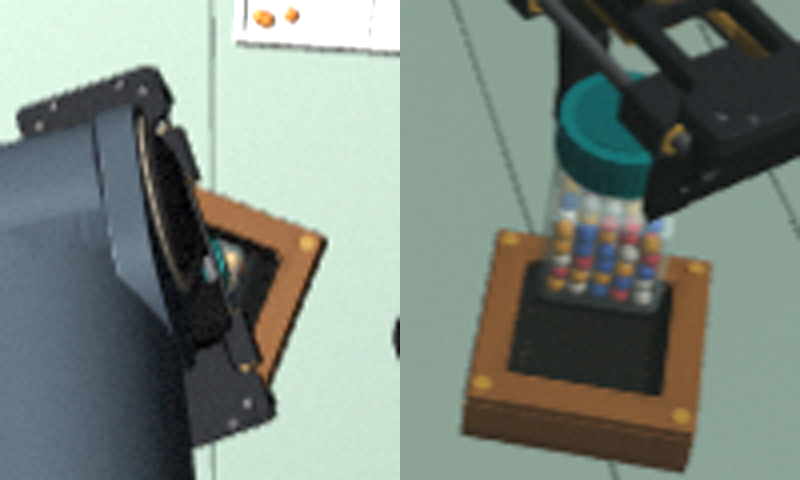

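The jar hangs upright over the pocket. Its near bottom edge runs (538,298)–(665,308) in the crop, and I'll check its pose from that.

Run:
```python
from h import *
S=lambda x,y:(345+(x-400)/4-.4,155+y/4-.4)
for z in(.079,.081):
    w=plane("scene",[S(538,298),S(665,308)],z)[:,:2]; d=w[1]-w[0]; L=np.hypot(*d); n=np.array([-d[1],d[0]])/L
    print(w.round(4),L,np.degrees(np.arctan2(d[1],d[0]))%90, "centre",w.mean(0)+.03*n,w.mean(0)-.03*n)
# predicted bottom corners if jar centred at (.5357,.1513)/(.5361,.1535)
for c in((.5357,.1513),(.5368,.1535)):
    a=np.radians(68); r=np.array([[np.cos(a),-np.sin(a)],[np.sin(a),np.cos(a)]])
    P=np.array([[1,1],[-1,1],[-1,-1],[1,-1]])*.03@r.T+c
    q=proj("scene",np.c_[P,[.0802]*4]); print(c,((q-[344.6,154.6])*4+[400,0]).round(0).tolist())
```

```text
[[0.5495 0.1169]
 [0.5665 0.1768]] 0.06220590633628577 74.16108777958839 centre [0.5291524 0.1550226] [0.58687437 0.13864658]
[[0.5511 0.1163]
 [0.5681 0.176 ]] 0.062018543806382956 74.16108777958824 centre [0.53073482 0.15432709] [0.58845679 0.13795107]
(0.5357, 0.1513) [[664.0, 233.0], [546.0, 214.0], [530.0, 302.0], [653.0, 322.0]]
(0.5368, 0.1535) [[668.0, 234.0], [551.0, 215.0], [535.0, 303.0], [658.0, 323.0]]
```

Run:
```python
from h import *
im=np.load("pics/scene_b.npy"); c=im[185:255,365:425]; c=cv2.resize(c,None,fx=8,fy=8,interpolation=cv2.INTER_CUBIC)
cv2.imwrite("pics/z.png",np.clip(c[:,:,::-1]*2.6,0,255).astype(np.uint8))
```

```text
(no output)
```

View pics/z.png

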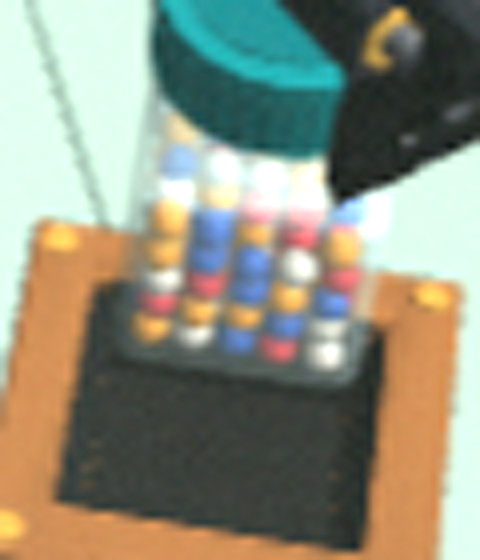

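```bash
python3 - <<'E'
from h import *
im=np.load("pics/scene_b.npy").astype(np.uint8)
c=blob(im,(80,110,20),(100,255,255),(370,160,430,215))[:,0]
print("mask left",c[:,0].min(),c[c[:,0]==c[:,0].min()].tolist(),"top",c[:,1].min(),"bottom",c[:,1].max(),c[c[:,1]==c[:,1].max()].tolist())
s=np.load("pics/scene.npy").astype(np.uint8); k=blob(s,(80,110,20),(100,255,255),(245,190,285,225))[:,0]
print("ref mask",k.min(0),k.max(0))
a=np.linspace(0,2*np.pi,200)
def sil(cx,cy,z0):
    return np.vstack([proj("scene",np.c_[cx+.031*np.cos(a),cy+.031*np.sin(a),0*a+z0+h]) for h in(.081,.104)])
q=sil(.4643,-.1023,0); print("ref pred",q.min(0),q.max(0))
for cc in((.5357,.1513),(.5361,.1535)):
  for z0 in(.078,.0802):
    q=sil(*cc,z0); print(cc,z0,q.min(0),q.max(0))
E
python3 st.py
```

```text
mask left 384 [[384, 182], [384, 183], [384, 184], [384, 185], [384, 186], [384, 187], [384, 188], [384, 189], [384, 190], [384, 191], [384, 192]] top 173 bottom 204 [[401, 204], [402, 204], [403, 204]]
ref mask [248 194] [279 222]
ref pred [247.48018723 192.34493421] [279.53824074 222.61190115]
(0.5357, 0.1513) 0.078 [382.49441114 172.90002027] [417.96004591 205.54080586]
(0.5357, 0.1513) 0.0802 [382.61166212 172.02410987] [418.15531582 204.70918461]
(0.5361, 0.1535) 0.078 [383.69232078 172.90553406] [419.19156544 205.54696694]
(0.5361, 0.1535) 0.0802 [383.81203118 172.02962206] [419.38943486 204.71534607]
t 7.7667 p [0.536  0.1526 0.1557] rot [-1.800e+02 -1.000e-02  1.861e+01] F [-0.1 -0.3 -3. ] T [-0.04  0.04  0.03] op 0.0617 q7 0.099
to jar (np.float64(-149.3), np.float64(218.7)) to holder (np.float64(0.3), np.float64(-0.8))
```

The lid lies within 1 mm of the pocket axis and the yaw is about 1–2° off. I'll make a small roll correction and descend to the flare.

Request:
{"name": "arm_command", "arguments": {
  "dp": [
    [0,-0.5,5],
    [0,0,10],
    [0,0,10],
    [0,0,10],
    [0,0,5],
    [0,0,3],
    [0,0,3],
    [0,0,3],
    [0,0,0],
    [0,0,0]
  ],
  "roll": [0.02,0,0,0,0,0,0,0,0,0],
  "grip": [0,0,0,0,0,0,0,0,0,0]
}}

```text
clock: 8.6
position: [0.536, 0.1539, 0.1066]
tool_rot: [-3.141, -0.0, 0.306]
ft_force: [-1.2, 0.0, -3.3]
opening: 0.0621
```

Request:
{"name": "arm_command", "arguments": {
  "dp": [
    [0,0,2],
    [0,0,2],
    [0,0,2],
    [0,0,0]
  ],
  "roll": [0,0,0,0],
  "grip": [0,0,0,0]
}}

```text
clock: 8.93
position: [0.5356, 0.1537, 0.1002]
tool_rot: [-3.142, 0.001, 0.306]
ft_force: [0.0, -0.7, -2.8]
opening: 0.0616
```

```bash
python3 st.py
```

```text
t 8.9333 p [0.5356 0.1537 0.1002] rot [-1.800e+02  4.000e-02  1.754e+01] F [ 0.  -0.7 -2.8] T [-0.09  0.05 -0.06] op 0.0616 q7 0.108
to jar (np.float64(-145.1), np.float64(222.7)) to holder (np.float64(0.4), np.float64(0.4))
```

Request:
{"name": "arm_command", "arguments": {
  "dp": [
    [0,0,2],
    [0,0,2],
    [0,0,2],
    [0,0,2],
    [0,0,2],
    [0,0,2],
    [0,0,0]
  ],
  "roll": [0,0,0,0,0,0,0],
  "grip": [0,0,0,0,0,0,0]
}}

```text
clock: 9.52
position: [0.5356, 0.1538, 0.088]
tool_rot: [-3.142, 0.001, 0.306]
ft_force: [-0.8, 0.7, -2.5]
opening: 0.0618
```

Request:
{"name": "arm_command", "arguments": {
  "dp": [
    [0,0,1],
    [0,0,1],
    [0,0,1],
    [0,0,0]
  ],
  "roll": [0,0,0,0],
  "grip": [0,0,0,0]
}}

```text
clock: 9.85
position: [0.5358, 0.1538, 0.0854]
tool_rot: [-3.141, 0.0, 0.306]
ft_force: [0.0, -0.0, -2.6]
opening: 0.0619
```

```bash
python3 st.py
```

```text
t 9.85 p [0.5358 0.1538 0.0854] rot [-1.7999e+02  1.0000e-02  1.7540e+01] F [ 0.  -0.  -2.6] T [-0.   -0.02  0.02] op 0.0619 q7 0.116
to jar (np.float64(-145.3), np.float64(222.7)) to holder (np.float64(0.2), np.float64(0.4))
```

Still free, so I continue in 0.7 mm steps until contact.

Request:
{"name": "arm_command", "arguments": {
  "dp": [
    [0,0,0.7],
    [0,0,0.7],
    [0,0,0.6],
    [0,0,0]
  ],
  "roll": [0,0,0,0],
  "grip": [0,0,0,0]
}}

```text
clock: 10.18
position: [0.5362, 0.1539, 0.0838]
tool_rot: [-3.141, -0.001, 0.306]
ft_force: [-0.0, 0.7, -1.8]
opening: 0.0617
```

Request:
{"name": "arm_command", "arguments": {
  "dp": [
    [0,0,0.5],
    [0,0,0.5],
    [0,0,0]
  ],
  "roll": [0,0,0],
  "grip": [0,0,0]
}}

```text
clock: 10.43
position: [0.5364, 0.1539, 0.0835]
tool_rot: [-3.141, -0.001, 0.306]
ft_force: [-0.9, 0.4, 5.9]
opening: 0.062
```

```bash
python3 st.py
```

```text
t 10.4333 p [0.5364 0.1539 0.0835] rot [-1.7998e+02 -6.0000e-02  1.7530e+01] F [-0.9  0.4  5.9] T [-0.29  0.43 -0.01] op 0.062 q7 0.117
to jar (np.float64(-145.9), np.float64(222.6)) to holder (np.float64(-0.4), np.float64(0.3))
```

Contact came at the expected seated height (TCP about 0.0835, predicted 0.0838), with a light push. Now I start unscrewing.

Request:
{"name": "arm_command", "arguments": {
  "dp": [
    [0,0,0],
    [0,0,0],
    [0,0,-0.2],
    [0,0,-0.25],
    [0,0,0]
  ],
  "roll": [-0.1,-0.1,-0.1,-0.1,0],
  "grip": [0,0,0,0,0]
}}

```text
clock: 10.85
position: [0.5369, 0.1536, 0.084]
tool_rot: [3.141, -0.002, 0.707]
ft_force: [-0.5, -0.8, 5.0]
opening: 0.062
```

```bash
python3 st.py
```

```text
t 10.85 p [0.5369 0.1536 0.084 ] rot [ 1.7996e+02 -1.2000e-01  4.0520e+01] F [-0.5 -0.8  5. ] T [-0.24  0.18  0.08] op 0.062 q7 0.457
to jar (np.float64(-221.4), np.float64(147.4)) to holder (np.float64(-0.7), np.float64(-0.5))
```

Request:
{"name": "arm_command", "arguments": {
  "dp": [
    [0,0,-0.25],
    [0,0,-0.25]
  ],
  "roll": [-0.1,-0.1],
  "grip": [0,0]
}}

```text
clock: 11.02
position: [0.5369, 0.1535, 0.0845]
tool_rot: [3.14, -0.002, 0.906]
ft_force: [-0.4, -1.3, 5.4]
opening: 0.062
```

```bash
python3 st.py
python3 - <<'E'
from h import *
im=grab_frame("scene"); c=im[165:275,355:435]; c=cv2.resize(c,None,fx=5,fy=5,interpolation=cv2.INTER_CUBIC)
cv2.imwrite("pics/turn.png",np.clip(c[:,:,::-1]*2.2,0,255).astype(np.uint8))
E
```

```text
t 11.0167 p [0.5369 0.1535 0.0845] rot [ 1.7993e+02 -9.0000e-02  5.1880e+01] F [-0.4 -1.3  5.4] T [-0.39  0.17 -0.42] op 0.062 q7 0.626
to jar (np.float64(-246.0), np.float64(100.8)) to holder (np.float64(-0.5), np.float64(-0.6))
```

View pics/turn.png

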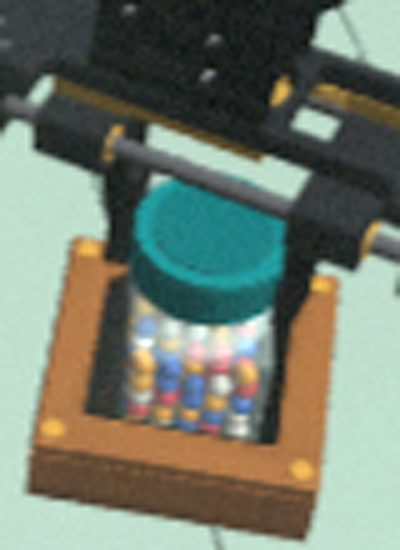

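Run:
```python
from h import *
im=lambda X:((proj("scene",X)-[354.6,164.6])*5).round(0).tolist()
def sq(c,h,z,a):
    a=np.radians(a); r=np.array([[np.cos(a),-np.sin(a)],[np.sin(a),np.cos(a)]])
    return np.c_[np.array([[1,1],[-1,1],[-1,-1],[1,-1]])*h@r.T+c,[z]*4]
c=(.5365,.1535)
print("flare top",im(sq(c,.0385,.036,68))); print("holder top",im(sq(c,.058,.036,68)))
for a in(68,73):
  for z in(.03,.04,.07): print("jar",a,z,im(sq(c,.030,z,a)))
t=np.linspace(0,6.28,200)
for z in(.09,.113): q=np.array(im(np.c_[c[0]+.031*np.cos(t),c[1]+.031*np.sin(t),0*t+z])); print("lid",z,q.min(0),q.max(0))
```

```text
flare top [[292.0, 300.0], [111.0, 272.0], [85.0, 410.0], [275.0, 442.0]]
holder top [[341.0, 274.0], [73.0, 232.0], [30.0, 440.0], [321.0, 489.0]]
jar 68 0.03 [[268.0, 321.0], [127.0, 299.0], [108.0, 407.0], [254.0, 431.0]]
jar 68 0.04 [[271.0, 306.0], [129.0, 283.0], [110.0, 392.0], [258.0, 416.0]]
jar 68 0.07 [[282.0, 258.0], [136.0, 235.0], [117.0, 345.0], [268.0, 369.0]]
jar 73 0.03 [[262.0, 316.0], [120.0, 302.0], [113.0, 413.0], [261.0, 427.0]]
jar 73 0.04 [[265.0, 300.0], [122.0, 287.0], [116.0, 397.0], [264.0, 412.0]]
jar 73 0.07 [[275.0, 253.0], [129.0, 239.0], [123.0, 351.0], [275.0, 365.0]]
lid 0.09 [128. 211.] [285. 328.]
lid 0.113 [134. 171.] [294. 289.]
```

The jar stays aligned in the pocket, with the lid edges at (133–287, 177–323) in the crop, close to prediction. The moving torque of −0.42 N·m shows the thread turning. I'll carry on to about 70° in total.

Request:
{"name": "arm_command", "arguments": {
  "dp": [
    [0,0,-0.25],
    [0,0,-0.25],
    [0,0,-0.25],
    [0,0,-0.2]
  ],
  "roll": [-0.1,-0.1,-0.1,-0.1],
  "grip": [0,0,0,0]
}}

```text
clock: 11.4
position: [0.5368, 0.1535, 0.085]
tool_rot: [3.14, -0.001, 1.308]
ft_force: [0.9, -1.6, 2.2]
opening: 0.062
```

```bash
python3 st.py
```

```text
t 11.4 p [0.5368 0.1535 0.085 ] rot [ 1.7989e+02 -3.0000e-02  7.4930e+01] F [ 0.9 -1.6  2.2] T [-0.29 -0.12  0.  ] op 0.062 q7 0.969
to jar (np.float64(-265.9), np.float64(-3.5)) to holder (np.float64(-0.2), np.float64(-0.7))
```

Request:
{"name": "arm_command", "arguments": {
  "dp": [
    [0,0,0],
    [0,0,0]
  ],
  "roll": [-0.1,-0.1],
  "grip": [0,0]
}}

```text
clock: 11.57
position: [0.5368, 0.1535, 0.085]
tool_rot: [3.14, -0.0, 1.508]
ft_force: [-0.2, -1.5, 3.3]
opening: 0.0618
```

```bash
python3 st.py
```

```text
t 11.5667 p [0.5368 0.1535 0.085 ] rot [179.9   -0.    86.39] F [-0.2 -1.5  3.3] T [-0.24 -0.02 -0.08] op 0.0618 q7 1.14
to jar (np.float64(-259.9), np.float64(-56.2)) to holder (np.float64(-0.0), np.float64(-0.7))
```

The torque has dropped to about zero at 69° of turn, so the threads have let go. I'll lift a little and check.

Request:
{"name": "arm_command", "arguments": {
  "dp": [
    [0,0,-1],
    [0,0,-1],
    [0,0,-1],
    [0,0,0]
  ],
  "roll": [0,0,0,0],
  "grip": [0,0,0,0]
}}

```text
clock: 11.9
position: [0.5358, 0.1538, 0.0874]
tool_rot: [-3.142, 0.0, 1.504]
ft_force: [1.5, -0.7, -1.8]
opening: 0.062
```

```bash
python3 st.py
```

```text
t 11.9 p [0.5358 0.1538 0.0874] rot [-1.800e+02  1.000e-02  8.618e+01] F [ 1.5 -0.7 -1.8] T [-0.11 -0.16 -0.01] op 0.062 q7 1.137
to jar (np.float64(-260.3), np.float64(-54.3)) to holder (np.float64(-0.3), np.float64(0.3))
```

Run:
```python
from h import *
f=[]
for i in range(6): im=grab_frame("scene"); f.append(state()["ft_force"])
print(np.mean(f,0),np.std(f,0))
c=im[165:275,355:435]; c=cv2.resize(c,None,fx=5,fy=5,interpolation=cv2.INTER_CUBIC)
cv2.imwrite("pics/lift.png",np.clip(c[:,:,::-1]*2.2,0,255).astype(np.uint8))
```

```text
[ 0.62201054 -0.68984042 -0.4393098 ] [0.55023095 0.42489892 0.54590258]
```

View pics/lift.png

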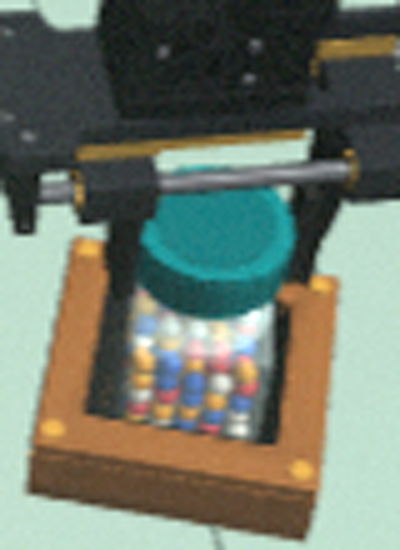

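The beads sit where they did, e.g. the white one at (238,425). The lid is higher, with its lower edge at about 316 against 323 before, and the mean vertical load of −0.44 N is the lid alone. I continue straight up.

Request:
{"name": "arm_command", "arguments": {
  "dp": [
    [0,0,-2],
    [0,0,-3],
    [0,0,-3],
    [0,0,-3],
    [0,0,-3],
    [0,0,-3],
    [0,0,-3],
    [0,0,-3],
    [0,0,-3],
    [0,0,-3],
    [0,0,-3],
    [0,0,-1],
    [0,0,0],
    [0,0,0],
    [0,0,0],
    [0,0,0]
  ],
  "roll": [0,0,0,0,0,0,0,0,0,0,0,0,0,0,0,0],
  "grip": [0,0,0,0,0,0,0,0,0,0,0,0,0,0,0,0]
}}

```text
clock: 13.53
position: [0.5357, 0.1538, 0.1202]
tool_rot: [-3.141, 0.0, 1.506]
ft_force: [1.1, 0.7, -1.1]
opening: 0.0621
```

```bash
python3 st.py
python3 - <<'E'
from h import *
f=[];p=[]
for i in range(6): im=grab_frame("scene"); s=state(); f.append(s["ft_force"]);p.append(s["position"])
print(np.mean(f,0),np.mean(p,0))
c=im[155:275,345:445]; c=cv2.resize(c,None,fx=5,fy=5,interpolation=cv2.INTER_CUBIC)
cv2.imwrite("pics/fin.png",np.clip(c[:,:,::-1]*2.2,0,255).astype(np.uint8))
E
```

```text
t 13.5333 p [0.5357 0.1538 0.1202] rot [-179.98    0.     86.29] F [ 1.1  0.7 -1.1] T [ 0.02  0.04 -0.05] op 0.0621 q7 1.141
to jar (np.float64(-260.2), np.float64(-54.7)) to holder (np.float64(-0.3), np.float64(0.4))
[ 0.09988659  0.1974453  -0.43646205] [0.53579775 0.15381218 0.12029946]
```

View pics/fin.png

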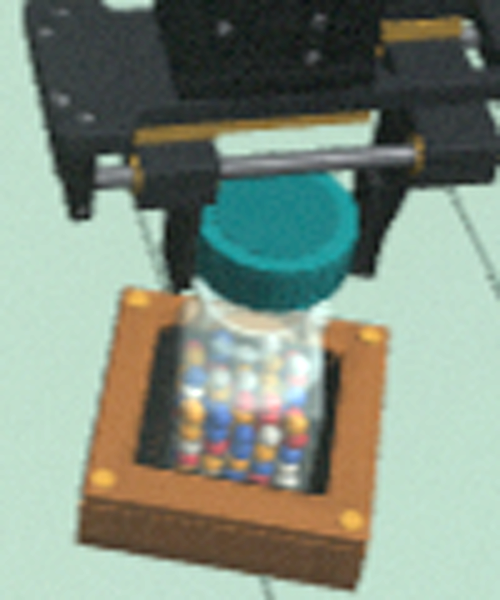

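The jar's open mouth shows below the lifted lid at about (265,325). The jar sits square in the pocket and the lid is level in the grip. Handing in.

```bash
python3 -c "
from bench import *
print(close_job(),state()['clock'])"
```

```text
the job is handed in; nothing more can be done
the job is handed in; nothing more can be done
```

The job is done and handed in at about 14 s of the 43 s allowed; no verdict was reported.

- **Placing:** I gripped the jar by its lid, turned it about 40° to match the pocket and lowered it. It touched the pocket floor at the expected height (TCP 83.5 mm against 83.8 mm predicted), with about 6 N of push.
- **Unscrewing:** I turned the lid about 69° anticlockwise. The turning torque was about 0.4 N·m, then dropped to about zero when the threads let go. I then lifted the lid straight up.
- **Last checks:** The lid is level and held, with its skirt about 2 cm above the mouth by TCP height. The average load is about 0.4 N, which is the lid alone. In the last picture the open jar sits square in the pocket, and its beads had not moved when the lid came free.
- **Disagreements:** Before lowering, one camera reading of the jar's bottom edge differed by a few millimetres and 2–6° from the other estimates. I corrected about 1° and the jar went in without side force.
- **Not checked:** I took no last picture of the whole table, so the bystander objects were not looked at again.

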